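# Set the tape length dial and feed a strip

## Task

At the packing bench, turn the knurled dial on top of the tape dispenser by rubbing it with a fingertip until its black pointer line points at the raised setting pin and the dial clicks to rest there. Only then press the square feed key beside the dial fully down with a fingertip and let it spring up again. Work gently and leave the flacon, the gift box and the spare tape roll standing where they are.

Things in the scene. Friction and masses are not known exactly. Their poses are not given: they have to be found in the camera images.
- dispenser: Black tape dispenser, a box 180 (x) x 260 (y) x 80 mm high, screwed to the table. Origin: centre of its underside. Its top is flat at 80 mm except for the dial, the feed key, the pin and the empty hole's collar, and a tape roll of 100 mm diameter that stands on edge (axis along y, highest point 128 mm above the table) at x +35, y -112 to -72 mm, half sunk in the top.
- dial_top (a point): Centre of the dial's flat top face, on its vertical axis, 108 mm above the table, at x 0, y +55 mm of the dispenser. The dial is a bare aluminium disc, 92 mm in diameter and 24 mm thick with a knurled rim; it stands 4 mm clear of the dispenser's top. Too wide for most grippers to span: it turns by friction of a fingertip pressed on its top face (about 25 to 38 mm from the axis) or on its rim. Pressing it does not move it down. Axes: x along the black pointer line, z up.
- pointer (a point): Outer end of the dial's black pointer line (5 mm wide, painted on the top face), 45 mm from the dial's axis at the height of the top face. Axes turn with the dial: x points outward along the line, z up.
- dial (a joint): Angle of the dial in rad, growing counter-clockwise from above; 0: pointer along the dispenser's +x. Five spring detents at -1.047, -0.524, 0, 0.524, 1.047; stops at +-1.2. About 0.07 N m (2 to 3 N at 30 mm) turns it over the crest half-way between detents; past that it snaps into the next one when let go. Starts in one of the middle three (very rarely balanced on a crest).
- pin_top (a point): Top of the brass setting pin, a mushroom with a round head of 16 mm diameter, 22 mm above the dispenser's top (lower than the dial's top face). It stands fixed in one of two holes 68 mm from the dial's axis, 60 deg to the left or 60 deg to the right of the dispenser's +x, exactly opposite the dial's first or last detent. The other hole is empty: a flat brass collar of the same diameter, 1.5 mm high, with a dark middle.
- key_top (a point): Centre of the top face of the feed key, a white square key 36 x 36 mm, 92 mm above the table when up, at x -50, y -55 mm of the dispenser.
- feed_key (a joint): How far the feed key is pressed down, m: 0 up, 0.006 fully down. The spring needs 2 N to start and 5 N at the bottom, and lifts the key again by itself.
- flacon_mid (a point): Bystander: centre, half-way up, of an amber glass flacon 52 x 34 x 103 mm with a black cap, about 220 g, standing on the table.
- gift_box_mid (a point): Bystander: centre of a black gift box 110 x 65 x 60 mm lying on the table.
- tape_roll_mid (a point): Bystander: centre of a spare roll of tape lying flat on the table, 100 mm in diameter, 48 mm high.

How it is judged (in metres and radians):
On the way, in this order (a step that is already met when the one before it is completed fails the run):
1. the dial rests in the detent at the pin (y of pin_top in the frame of pointer between -0.008 and 0.008 m and x of pin_top in the frame of pointer above 0 m and velocity of joint dial between -0.1 and 0.1 rad/s), for 0.3 s.
2. the feed key is pressed fully down (value of joint feed_key above 0.0048 m), for 0.05 s.
At the end, for the whole second after the job is handed in: The pointer line points at the setting pin (the pin within 8 mm of the line, about 7 deg) with the dial at rest, the feed key has been pressed at least 4.8 mm after that and is up again (under 1.5 mm), and the three bystanders are within 15 mm of where they stood (all of step 1 and value of joint feed_key below 0.0015 m and distance of each of flacon_mid, gift_box_mid, tape_roll_mid from where it was at the start of the episode below 0.015 m); the robot touches nothing.
It fails at once if the feed key was pressed before the pointer was at the pin (value of joint feed_key above 0.003 m and not (y of pin_top in the frame of pointer between -0.008 and 0.008 m and x of pin_top in the frame of pointer above 0 m)).
It fails at once if a bystander was pushed, lifted or carried (distance of any of flacon_mid, gift_box_mid, tape_roll_mid from where it was at the start of the episode above 0.02 m).
It fails at once if the dial or the key was pressed harder than 45 N (contact force between the fingers and dial_c0 above 45 N or contact force between the fingers and feed_key_c0 above 45 N).
It also fails if it takes over 51 s, if anything falls off the work surface, if the arm or the gripper's body presses on something with over 40 N, if the wrist force passes 120 N, or if a joint passes its speed limit or range.

## Robot

A 6-joint arm with a two-finger parallel gripper is mounted at the origin on the work surface. World frame = base frame: x ahead of the robot, y to its left, z up, the work surface at z = 0. Lengths are in mm, angles in rad, forces in N, time in s.
With the tool pointing down it reaches from about 400 to 925 mm from the base axis. Payload 12.5 kg.
Tool frame: the origin (TCP) lies on the front face of the gripper's body, between the roots of the fingers; the fingertips stand 78 mm ahead of it and the grasp point (between the pads) lies 59 mm ahead of it (env.nose_length is the distance from the TCP to the fingertips, in mm); z points along the fingers, y is the line along which they close (so a half turn about z gives the same grasp; the last joint's range is limited). The gripper opens to 95 mm and grips with 3 to 60 N. Pads are 20 mm wide; open, the fingers measure 119 mm over their backs; the gripper's body (75 mm by 180 mm) begins 59 mm behind the grasp point.
Start: joints at [-1.321, 0.491, 1.559, -0, 1.092, -0.106], TCP at [217.734, -585.858, 292.261] pointing down, gripper open.
Joint ranges: [-3.1, 3.1], [-0.84, 2.19], [0.05, 2.79], [-1.13, 4.28], [0.06, 2.93], [-2.69, 2.69]. Speed limits (rad/s): [2.22, 2.22, 2.79, 3.14, 3.14, 3.14].

## Interface

Orientations are given as [roll, pitch, yaw] about the fixed x, y, z axes, in that order (R = Rz(yaw) Ry(pitch) Rx(roll)).
In Python, from cell import env gives the robot as it stands.
- The arm moves only by the tool jog_arm, never from a script. Its argument "motion" is a list of rows, each a list of 7 numbers: the turn, a rotation vector about the tool's x, y, z in degrees, then the shift along the tool's x, y, z in mm, then the finger opening in mm, from 0 to 95.1. In form: [[wx, wy, wz, x, y, z, hand], ...]. A call has 1 to 10 rows; each row shifts and turns the commanded pose from where the row before left it, along the tool's axes as they then stand; what a row does not reach is not made up. A row lasts 1/8 s, in which the tool goes at most 62.5 mm and 10.7 degrees, less where a joint would pass 70% of its speed; a pose out of reach is approached as far as the arm can. A call is refused whole if a number of a shift passes 62.5 or a number of a turn 10.7, either way. A call with a gripper value outside its range is refused whole. The fingers move at their own pace and stop on an object; the grip force is fixed at half the most. Time passes only in rows, so rows that do not move let the fingers close. It gives the time, the measured TCP pose, the force, the opening and the grip force at its end, in the units of the state.
- env.state(): the state, without advancing time (a new reading comes with each control period).
- env.read_camera(name): name is "scene" or "top" or "wrist"; returns a dict with "color" (420x560x3 uint8, red, green, blue), "z_map" (420x560 float32, mm along the optical axis (not along the pixel's ray), 0 where there is no reading), "camera_matrix" (3x3 intrinsics, pixels), "world_to_cam" (4x4, takes a point from world to camera coordinates). Camera axes: x right, y up, looking along -z (the intrinsics and any distortion apply to the point x, -y, -z); pixel columns grow to the right and rows downward; lengths in mm; the calibration is good to about 2 mm. The wrist camera is an equidistant fisheye: a pixel r from the principal point sees the ray r / f radians off the axis. A picture is of the moment at which its call begins.
- env.job_done(): hands the job in; it is judged then, once.
Trained networks look in the newest picture that a camera, given by its name, has taken for a name from the list of things; names that differ only in an ending like _2 or _b are one class to them, and where a whole thing is asked for, a point or a joint stands for the part that bears it (a point fixed in the world has none). Each returns a list of dicts, best first, with "score" (0 to 1); they miss things now and then, are a little off and sometimes report something else, mostly with a low value. They report only what shows in the picture. A call takes as long as a camera call.
- env.recognise(camera, thing): "location" ([column, row] in pixels, amid what is visible of it).
The state is a dict: "t": time; "joints": joint angles; "qvel": joint speeds; "tau": joint torques, N m; "eef_pos": TCP position; "tcp_rot": TCP orientation; "ft_force": force on the tool from outside, world axes, zero at the start; "moment": the same for the moment, N m; "opening": opening from 0.0 (shut) to 1.0 (fully open); "grip_force": force on a finger pad.
Only numpy, scipy, OpenCV 4.12 (cv2) and the standard library are available. Lean on these libraries where they do the work, as an engineer would, in place of code of your own. Each camera call takes 0.05 s, during which the arm holds its last target. There are 200 camera calls.

## Working session

There is one attempt and no reset: what is moved stays moved. The work goes in short steps, Python scripts to look and compute and a tool call to move; the robot and the scene stay as the last step left them, time stands still between calls to the robot, and variables do not carry over. Pictures are saved under pics/ and viewed, at most 10 in all, crops included, and the job is handed in when it is done.

Besides the shell and the picture viewer there is one more tool, called after "Request:" as a command line: name --pt "numbers of a row" for each row, then --argument value for the rest. jog_arm: Moves the arm, as the interface text tells. Its arguments: {"type":"object","properties":{"motion":{"type":"array"}},"required":["motion"]}

```bash
mkdir -p pics
cat > h.py <<'E'
import numpy as np, cv2
from cell import env
def unproj(c,u,v,z=None,plane=None):
    K=np.array(c['camera_matrix']);T=np.linalg.inv(np.array(c['world_to_cam']))
    d=np.array([(u-K[0,2])/K[0,0],-(v-K[1,2])/K[1,1],-1.0])
    o=T[:3,3];w=T[:3,:3]@d
    s=z if plane is None else (plane-o[2])/w[2]
    return o+s*w
E
python3 - <<'E'
from h import *
s=env.state();print({k:np.round(v,3) for k,v in s.items()})
for n in ('top','scene'):
    c=env.read_camera(n);cv2.imwrite(f'pics/{n}0.png',c['color'][:,:,::-1])
    for t in ('dispenser','dial_top','pointer','pin_top','key_top','flacon_mid','gift_box_mid','tape_roll_mid'):
        for r in env.recognise(n,t)[:2]:
            u,v=r['location'];z=c['z_map'][int(v),int(u)]
            print(n,t,round(r['score'],2),np.round([u,v]),np.round(unproj(c,u,v,z)))
E
```

```text
{'t': np.float64(0.0), 'joints': array([-1.321,  0.492,  1.559, -0.   ,  1.092, -0.106]), 'qvel': array([ 0.001,  0.002, -0.001,  0.   , -0.001,  0.002]), 'tau': array([-1.0000e-03, -6.1265e+01, -2.5818e+01,  6.9000e-02,  4.8000e-02,
       -0.0000e+00]), 'eef_pos': array([ 217.685, -585.694,  291.676]), 'tcp_rot': array([-3.14 , -0.   ,  0.356]), 'ft_force': array([ 0.583, -0.159,  0.566]), 'moment': array([0.02 , 0.045, 0.007]), 'grip_force': np.float64(0.0), 'opening': np.float64(1.0)}
top dispenser 0.67 [273. 251.] [533.  30.  79.]
top dial_top 0.88 [244. 246.] [542.  89. 107.]
top dial_top 0.72 [273. 252.] [531.  31.  83.]
top pointer 0.9 [246. 240.] [553.  85. 107.]
top pin_top 0.56 [394. 247.] [ 547. -225.   57.]
top key_top 0.84 [297. 275.] [484. -18.  94.]
top flacon_mid 0.96 [150. 228.] [578. 284.  94.]
top gift_box_mid 0.61 [393. 248.] [ 543. -222.   61.]
top tape_roll_mid 0.91 [296. 165.] [735. -20.  -1.]
top tape_roll_mid 0.5 [246. 242.] [550.  85. 108.]
scene dispenser 0.57 [300. 215.] [591.  80. 100.]
scene dial_top 0.63 [317. 211.] [556. 102. 106.]
scene pointer 0.84 [318. 211.] [556. 105. 107.]
scene pin_top 0.53 [319. 230.] [580. 131.  79.]
scene key_top 0.52 [304. 187.] [489.   2.  91.]
scene flacon_mid 0.63 [375. 280.] [611. 308.  68.]
scene gift_box_mid 0.84 [231. 182.] [ 563. -199.   45.]
scene gift_box_mid 0.32 [235. 239.] [683. -51.   3.]
scene tape_roll_mid 0.97 [234. 240.] [684. -53.  -2.]
```

Run:
```python
import cv2
a=cv2.imread('pics/top0.png')
cv2.imwrite('pics/top0c.png',cv2.resize(a[195:320,190:350],None,fx=4.8,fy=4.8,interpolation=cv2.INTER_CUBIC))
```

```text
(no output)
```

View pics/top0c.png

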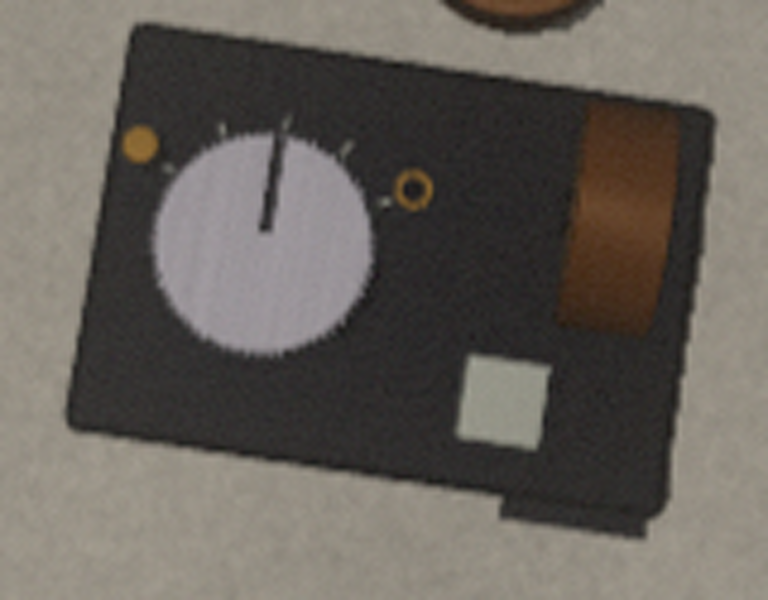

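View pics/scene0.png

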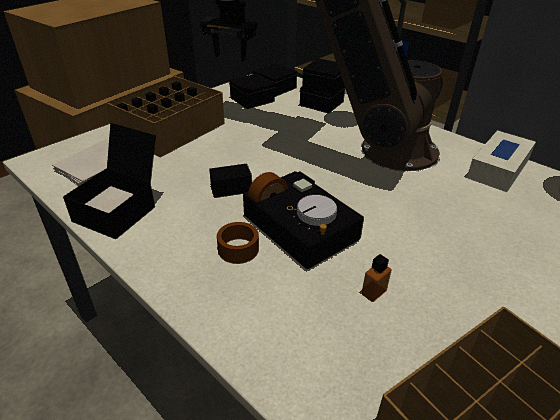

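The top view shows the pin (solid brass) at crop (140,145), the left (+60°) hole. The ring collar is at (413,190), and the pointer runs from (265,230) to (280,130), i.e. dial at 0. The key is at (504,402). So the dial has to turn +60° CCW.

Run:
```python
from h import *
c=env.read_camera('top')
f=lambda u,v,p:unproj(c,190+(u+.5)/4.8-.5,195+(v+.5)/4.8-.5,plane=p)
d=f(263,243,108);k=f(504,402,92);p=f(140,145,102);h=f(413,190,81.5)
for n,x in zip(('dial','key','pin','hole'),(d,k,p,h)):print(n,x.round(1))
a=lambda x:np.degrees(np.arctan2(x[1]-d[1],x[0]-d[0]))
print(a(p),a(h),np.linalg.norm((p-d)[:2]),np.linalg.norm((h-d)[:2]),(a(p)+a(h))/2)
y=np.radians((a(p)+a(h))/2);R=np.array([[np.cos(y),-np.sin(y)],[np.sin(y),np.cos(y)]])
print('key from dial pred',d[:2]+R@[-50,-110])
s=env.state();q=s['tcp_rot'][2];e=s['eef_pos']
st=d[:2]-30*np.array([np.cos(q),np.sin(q)]);dx=st-e[:2]
print(st,np.degrees(q),'tool x',dx@[np.cos(q),np.sin(q)],'tool y',dx@[np.sin(q),-np.cos(q)],'z',e[2]-(108+78))
```

```text
dial [542.7  88.6 108. ]
key [477.8 -13.8  92. ]
pin [584.1 142.  102. ]
hole [568.2  25.8  81.5]
52.27525528327338 -67.90249134417446 67.63396784217335 67.73831122584497 -7.813618030450542
key from dial pred [478.18397613 -13.6276613 ]
[514.55280616  78.1046847 ] 20.382989058159765 tool x 509.5055394660759 tool y -519.0037631133931 z 106.2673494175047
```

Request:
jog_arm --pt "0 0 0 36 -37 0 0" --pt "0 0 0 36 -37 0 0" --pt "0 0 0 36 -37 0 0" --pt "0 0 0 36 -37 0 0" --pt "0 0 0 36 -37 0 0" --pt "0 0 0 36 -37 0 0" --pt "0 0 0 36 -37 0 0" --pt "0 0 0 36 -37 0 0" --pt "0 0 0 36 -37 0 0" --pt "0 0 0 36 -37 0 0"

```text
t: 2.2
eef_pos: [426.8, -112.1, 292.5]
tcp_rot: [3.141, -0.001, 0.356]
ft_force: [0.5, -0.1, -0.6]
opening: 0.025
grip_force: 0.0
```

Request:
jog_arm --pt "0 0 0 36 -37 0 0" --pt "0 0 0 36 -37 0 0" --pt "0 0 0 36 -37 0 0" --pt "0 0 0 36 -37 0 0" --pt "0 0 0 5 -1 30 0" --pt "0 0 0 0 0 30 0" --pt "0 0 0 0 0 25 0" --pt "0 0 0 0 0 12 0" --pt "0 0 0 0 0 0 0" --pt "0 0 0 0 0 0 0"

```text
t: 3.45
eef_pos: [514.4, 77.9, 196.0]
tcp_rot: [3.141, -0.001, 0.356]
ft_force: [0.4, 0.2, 0.5]
opening: 0.007
grip_force: 0.0
```

Request:
jog_arm --pt "0 0 0 0 0 6 0" --pt "0 0 0 0 0 2 0" --pt "0 0 0 0 0 1 0" --pt "0 0 0 0 0 0 0"

```text
t: 3.95
eef_pos: [514.1, 77.9, 186.2]
tcp_rot: [3.142, 0.0, 0.356]
ft_force: [0.6, -0.3, -0.4]
opening: 0.006
grip_force: 0.0
```

Request:
jog_arm --pt "0 0 0 0 0 1 0" --pt "0 0 0 0 0 0 0"

```text
t: 4.2
eef_pos: [514.1, 77.9, 185.8]
tcp_rot: [3.141, -0.001, 0.356]
ft_force: [-2.0, -1.1, 7.6]
opening: 0.004
grip_force: 3.7
```

Request:
jog_arm --pt "0 0 0 0 0 0.5 0" --pt "0 0 -5 0.1 2.6 0 0" --pt "0 0 -5 0.1 2.6 0 0" --pt "0 0 -5 0.1 2.6 0 0" --pt "0 0 -5 0.1 2.6 0 0"

```text
t: 4.82
eef_pos: [519.7, 68.9, 185.7]
tcp_rot: [3.14, -0.001, 0.708]
ft_force: [-1.8, -1.3, 10.7]
opening: 0.006
grip_force: 5.4
```

Request:
jog_arm --pt "0 0 -5 0.1 2.6 0 0" --pt "0 0 -5 0.1 2.6 0 0" --pt "0 0 -5 0.1 2.6 0 0" --pt "0 0 -5 0.1 2.6 0 0" --pt "0 0 -5 0.1 2.6 0 0" --pt "0 0 -5 0.1 2.6 0 0" --pt "0 0 -5 0.1 2.6 0 0" --pt "0 0 -5 0.1 2.6 0 0" --pt "0 0 0 0 0 0 0"

```text
t: 5.95
eef_pos: [537.9, 59.1, 185.7]
tcp_rot: [3.139, -0.001, 1.404]
ft_force: [0.5, 3.3, 10.0]
opening: 0.001
grip_force: 4.6
```

Request:
jog_arm --pt "0 0 0 0 0 -5 0" --pt "0 0 0 0 0 -30 0" --pt "0 0 0 -30 0 -40 0" --pt "0 0 0 -50 0 -20 0" --pt "0 0 0 -40 0 0 0" --pt "0 0 0 0 0 0 0"

```text
t: 6.7
eef_pos: [516.5, -61.5, 280.1]
tcp_rot: [3.141, 0.0, 1.4]
ft_force: [0.5, 0.4, 0.1]
opening: 0.006
grip_force: 0.0
```

Run:
```python
from h import *
c=env.read_camera('top');a=np.ascontiguousarray(c['color'][195:320,190:350,::-1])
w=env.read_camera('wrist')['color'][:,:,::-1]
a=cv2.resize(a,(538,420),interpolation=cv2.INTER_CUBIC)
cv2.imwrite('pics/b.png',cv2.resize(np.hstack([a,w]),(800,306)))
```

```text
(no output)
```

View pics/b.png

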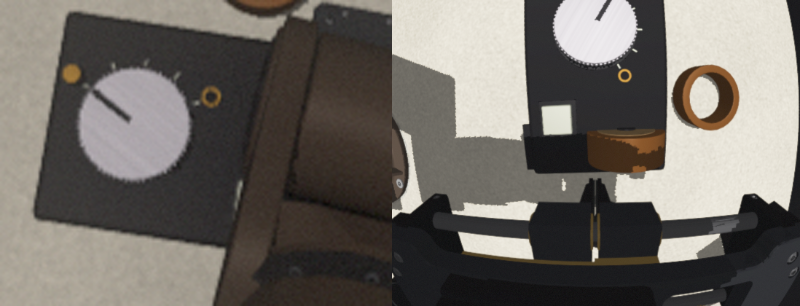

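The pointer runs from (130,119) to (92,90), straight at the pin at (71,73), so the dial rests at the pin. Next is the key.

Request:
jog_arm --pt "0 0 0 20 -23 0 0" --pt "0 0 0 20.6 -23 0 0" --pt "0 0 0 0 0 35 0" --pt "0 0 0 0 0 35 0" --pt "0 0 0 0 0 25 0" --pt "0 0 0 0 0 7 0" --pt "0 0 0 0 0 0 0"

```text
t: 7.68
eef_pos: [478.5, -11.3, 177.8]
tcp_rot: [-3.141, 0.0, 1.404]
ft_force: [-0.4, -0.4, -0.0]
opening: 0.006
grip_force: 0.0
```

Request:
jog_arm --pt "0 0 0 0 0 6 0" --pt "0 0 0 0 0 2 0" --pt "0 0 0 0 0 1.5 0" --pt "0 0 0 0 0 0 0"

```text
t: 8.18
eef_pos: [478.4, -11.8, 168.4]
tcp_rot: [3.141, -0.0, 1.403]
ft_force: [0.1, 0.8, 2.9]
opening: 0.007
grip_force: 1.2
```

Contact on the key at about 170; press on to the bottom in small steps.

Request:
jog_arm --pt "0 0 0 0 0 1.5 0" --pt "0 0 0 0 0 1.5 0" --pt "0 0 0 0 0 1 0" --pt "0 0 0 0 0 0.6 0" --pt "0 0 0 0 0 0 0"

```text
t: 8.8
eef_pos: [478.4, -11.8, 163.9]
tcp_rot: [3.141, 0.0, 1.403]
ft_force: [-0.5, 1.8, 7.6]
opening: 0.002
grip_force: 3.7
```

Request:
jog_arm --pt "0 0 0 0 0 0.5 0" --pt "0 0 0 0 0 0 0"

```text
t: 9.05
eef_pos: [478.5, -11.8, 163.8]
tcp_rot: [3.141, 0.0, 1.403]
ft_force: [-2.1, 1.3, 13.8]
opening: 0.005
grip_force: 7.1
```

The force rose to 13.8 N with no further travel, so the key is at the bottom (over 5 N). Release and check.

Request:
jog_arm --pt "0 0 0 0 0 0 0" --pt "0 0 0 0 0 -5 0" --pt "0 0 0 0 0 -15 0" --pt "0 0 0 0 0 -40 0" --pt "0 0 0 0 0 -50 0" --pt "0 0 0 -40 0 -10 0" --pt "0 0 0 -50 0 0 0" --pt "0 0 0 -50 0 0 0" --pt "0 0 0 -50 0 0 0" --pt "0 0 0 0 0 0 0"

```text
t: 10.3
eef_pos: [445.9, -201.7, 282.7]
tcp_rot: [-3.141, 0.0, 1.399]
ft_force: [-0.5, 0.2, 0.8]
opening: 0.003
grip_force: 0.0
```

Run:
```python
from h import *
c=env.read_camera('top');a=np.ascontiguousarray(c['color'][:,:,::-1])
k=c['z_map']; b=cv2.resize(a[195:320,190:350],(512,400),interpolation=cv2.INTER_CUBIC)
u,v=295,279;print('key z',unproj(c,u,v,np.median(k[v-3:v+4,u-3:u+4])).round(1))
cv2.imwrite('pics/d.png',b)
for t in ('flacon_mid','gift_box_mid','tape_roll_mid'):
    for r in env.recognise('top',t)[:1]:print(t,r)
```

```text
key z [476.5 -14.6  92. ]
flacon_mid {'location': [150.2, 226.6], 'score': 0.83}
gift_box_mid {'location': [391.2, 252.0], 'score': 0.55}
tape_roll_mid {'location': [292.8, 166.7], 'score': 0.88}
```

View pics/d.png

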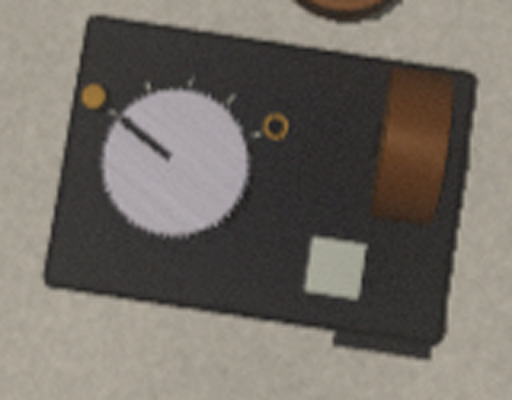

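The pointer, (170,157) to (122,118), still aims at the pin at (93,97). The key is up at 92 mm, and the bystanders have not moved.

```bash
python3 -c "
from cell import env
print(env.job_done())"
```

```text
the job is handed in; nothing more can be done
None
```

I turned the dial 60° counter-clockwise to the setting pin, then pressed the feed key to its stop at about 14 N and let it spring back up; the bystanders look unmoved in the top camera, and I handed the job in at about 10 s, with no verdict returned.

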